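Set out the doming station

TASK

Set out the metalsmith's bench for a doming lesson: stand the brass doming block on the middle of the steel bench block, dimples up, and the copper cup upright on the middle of the brass block. Stand the white jar with the green lid on the table straight behind the middle of the white soldering brick (on the side away from the robot), leaving a gap of 2 cm to it. Put the red punch set into the wooden dock: slide the dock's gate aside, set the punch set down fully into the pocket, and slide the gate all the way back over it.

Things in the scene. Friction and masses are not known exactly. Their poses are not given: they have to be found in the camera images.
- doming_block: Brass cube, 45 mm edges, about 0.7 kg, round dimples drawn on its top (the top is flat for what stands on it). Stands on the table near the robot. Origin: centre of its underside; z up, x and y square to its sides.
- copper_cup: Small open copper cup, round: 38 mm across at the foot, 44 mm at the rim, 20 mm tall, wall 3 mm, about 50 g. Stands upright on the table near the robot. Origin: centre of its underside, z up.
- jar: Small white round jar with a green lid, 34 mm diameter, 50 mm tall overall, about 70 g. Stands upright on the table near the robot. (A smaller amber jar with a black lid is not part of the job.) Origin: centre of its underside, z up.
- punch_set: Red plastic base 56 (x) by 36 (y) by 20 mm high, with a row of dark steel punches standing on its middle that is one rigid fin 44 (x) by 12 (y) mm, from 20 to 70 mm above the underside: the place to grip it, across y. About 180 g. Either way round fits. On the table near the robot; the blue punch set is not part of the job. Origin: centre of its underside, z up.
- bench_block: Bench block: bare steel slab 100 by 100 by 20 mm high, fixed to the table. Origin: centre of its underside, z up; its top is 20 mm above.
- brick: Soldering brick: white plaster-like slab 60 (x) by 100 (y) by 25 mm high with a few scorch marks, fixed to the table. Origin: centre of its underside; its x axis points away from the robot (within about 0.2 rad), so 'straight behind' is along its +x from its far long side, 30 mm from the origin.
- dock: Dark wooden dock, fixed. Pocket 66 (x) by 42 (y) mm inside, open on top, floor 4 mm and 5 mm thick walls 26 mm above the table: the punch set fits with its x along the dock's x, play 5 mm each end, 3 mm each side. An arm 18 mm wide, 26.5 high carries the gate from the pocket to x = 138, at y = 16, with a 32 mm high lip at y = 27.5. Origin: pocket centre at table height; x: the way the gate opens.
- gate (a joint): The dock's sliding gate, in m: 0 = fully closed (its bar covers the pocket from y = 11 to 25 mm and keeps the punch set in), 0.066 = fully open, pocket clear. Opens along the dock's +x, stays where it is left, takes about 1.5 N, starts between 0 and 0.02. Aluminium bar 96 by 14 by 5 mm, top 32.5 mm above the table.
- gate_knob (a point): Middle of the grip of the gate's yellow upright post, 58 mm above the table. The post is 14 by 14 mm, from 32.5 to 72.5 mm above the table, square to the dock; with the gate closed it stands at x = 55, y = 18 mm in the dock's frame and moves with the gate. Axes as the dock's.
Things that resemble listed ones, but are neither listed nor needed, are in the scene too. What is shaped like the jar but blue or pink is not meant.

How it is judged:
By the outcome, as a careful person would: the job done as asked, in the order asked, and still so for the second after the job is handed in, with the robot touching nothing.
It also fails if it takes over 115 s, if anything falls off the work surface, if the arm or the gripper's body presses on something with over 40 N, if the wrist force passes 120 N, or if a joint passes its speed limit or range.

ROBOT

A 6-joint arm with a two-finger parallel gripper is mounted at the origin on the work surface. World frame = base frame: x ahead of the robot, y to its left, z up, the work surface at z = 0. Lengths are in m, angles in rad, forces in N, time in s.
With the tool pointing down it reaches from about 0.225 to 0.875 m from the base axis. Payload 3.4 kg.
Tool frame: the origin (TCP) lies midway between the tips of the shut fingers; the grasp point (between the pads) lies 19 mm behind it (robot.hold_point_z is the distance from the TCP to the grasp point, in m); z points along the fingers, y is the line along which they close (so a half turn about z gives the same grasp; the last joint's range is limited). The gripper opens to 85 mm and grips with 20 to 120 N. Pads are 22 mm wide; open, the fingers measure 114 mm over their backs; the gripper's body (76 mm by 85 mm) begins 54 mm behind the grasp point. The pads swing forward as they close: fully open they stand 13 mm farther back than shut.
Start: joints at [1.102, 0.276, 1.505, -0, 1.361, -0.121], TCP at [0.196, 0.541, 0.201] pointing down, gripper open.
Joint ranges: [-2.89, 2.89], [-0.75, 2.08], [0.22, 2.7], [-1.18, 4.32], [0.11, 2.71], [-2.7, 2.7]. Speed limits (rad/s): [2.57, 2.57, 3.14, 3.14, 3.14, 3.14].

INTERFACE

Orientations are given as a unit quaternion [w, x, y, z].
In Python, from plant import robot, read_camera, workorder gives the robot as it stands. The module is installed in compiled form; this text tells all that it offers.
- The arm moves only by the tool carry_out, never from a script. Its argument "steps" is one flat list of numbers, 7 for each row, row after row: the opening, from 0 (shut) to 1 (fully open), then the shift along the tool's x, y, z in mm, then the turn, a rotation vector about the tool's x, y, z in rad. In form: [jaw, x, y, z, wx, wy, wz, jaw, x, y, z, wx, wy, wz, ...]. A call has 1 to 20 rows; each row shifts and turns the commanded pose from where the row before left it, along the tool's axes as they then stand; what a row does not reach is not made up. A row lasts 1/10 s, in which the tool goes at most 50 mm and 8.59 degrees, less where a joint would pass 70% of its speed; a pose out of reach is approached as far as the arm can. A call is refused whole if a number of a shift passes 50 or a number of a turn 0.15, either way. A call with a gripper value outside its range is refused whole. The fingers move at their own pace and stop on an object; the grip force is fixed at half the most. Time passes only in rows, so rows that do not move let the fingers close. It gives the time, the measured TCP pose, the force, the opening and the grip force at its end, in the units of the state.
- robot.observe(): the state, without advancing time (a new reading comes with each control period).
- read_camera(name): name is "side" or "top"; returns a dict with "image" (400x640x3 uint8, red, green, blue), "depth" (400x640 float32, m along the optical axis (not along the pixel's ray), 0 where there is no reading), "vertical_fov" (degrees; the focal length in pixels is half the picture's height over the tangent of half this angle, whatever the lens; pixels are square), "cx", "cy" (the principal point, pixels), "pose" (4x4, takes a point from camera to world coordinates). Camera axes: x right, y up, looking along -z (the intrinsics and any distortion apply to the point x, -y, -z); pixel columns grow to the right and rows downward; lengths in m; the calibration is good to about 2 mm. A picture is of the moment at which its call begins.
- workorder.job_done(): hands the job in; it is judged then, once.
The state is a dict: "time": time; "qpos": joint angles; "joint_vel": joint speeds; "joint_efforts": joint torques, N m; "eef_pos": TCP position; "tcp_rot": TCP orientation; "force": force on the tool from outside, world axes, zero at the start; "torque": the same for the moment, N m; "opening": finger opening in m; "finger_force": force on a finger pad.
Only numpy, scipy, OpenCV 4.12 (cv2) and the standard library are available. Lean on these libraries where they do the work, as an engineer would, in place of code of your own. Each camera call takes 0.05 s, during which the arm holds its last target. There are 200 camera calls.

## Working session

There is one attempt and no reset: what is moved stays moved. The work goes in short steps, Python scripts to look and compute and a tool call to move; the robot and the scene stay as the last step left them, time stands still between calls to the robot, and variables do not carry over. Pictures are saved under pics/ and viewed, at most 14 in all, crops included, and the job is handed in when it is done.

Besides the shell and the picture viewer there is one more tool, called after ">>>" by a JSON object that holds its "fn" and its "kwargs", one argument or row to a line. carry_out: Moves the arm, as the interface text tells. Its arguments: {"type":"object","properties":{"steps":{"type":"array"}},"required":["steps"]}

```bash
mkdir -p pics
cat > h.py <<'E'
import numpy as np, cv2
from plant import robot, read_camera, workorder
def shot(n,f=None):
    c=read_camera(n)
    np.savez(f'pics/{f or n}.npz',**{k:c[k] for k in c})
    if f: cv2.imwrite(f'pics/{f}.png',c['image'][:,:,::-1])
    return c
def load(f): return np.load(f'pics/{f}.npz')
def crop(f,u0,v0,w,h,s,out):
    im=cv2.imread(f'pics/{f}.png')[v0:v0+h,u0:u0+w]
    cv2.imwrite(f'pics/{out}.png',cv2.resize(im,None,fx=s,fy=s,interpolation=cv2.INTER_CUBIC))
E
python3 - <<'E'
from h import *
print(robot.observe(),robot.hold_point_z)
for n in('top','side'):
    c=shot(n,n+'1'); print(n,[(k,c[k]) for k in c if k not in('image','depth')])
E
```

```text
{'time': 0.0, 'qpos': array([ 1.10199930e+00,  2.76588987e-01,  1.50617078e+00, -3.94512533e-05,
        1.36068148e+00, -1.21001730e-01]), 'joint_vel': array([ 4.03914026e-05,  6.15120807e-05,  7.46451250e-04, -1.56943578e-03,
        1.02191618e-04,  3.33615602e-04]), 'joint_efforts': array([-2.33057901e-03, -4.16775978e+01, -2.45803016e+01, -8.34677053e-05,
        1.08040767e-02,  6.09399677e-06]), 'eef_pos': array([0.19572256, 0.54002667, 0.20002819]), 'tcp_rot': array([-2.50185181e-04,  1.73018373e-01,  9.84918163e-01, -8.90000837e-04]), 'force': array([-0.30270614,  0.17445479, -0.16067904]), 'torque': array([0.03191466, 0.00587461, 0.00376021]), 'finger_force': 0.0, 'opening': 0.08529158138007868} 0.0187
top [('vertical_fov', 42.496359118661196), ('cx', 317.54556664268637), ('cy', 196.29529335182968), ('pose', array([[ 0.00943639,  0.98927018, -0.14579256,  0.34688626],
       [-0.99983671,  0.01158147,  0.01387142, -0.00477695],
       [ 0.01541107,  0.14563785,  0.98921793,  1.10899453],
       [ 0.        ,  0.        ,  0.        ,  1.        ]]))]
side [('vertical_fov', 57.16819796422222), ('cx', 313.61061714568564), ('cy', 198.84365678512552), ('pose', array([[-0.99726252,  0.01627835, -0.07212818,  0.43980318],
       [-0.06994406, -0.52409387,  0.84878351,  0.78801389],
       [-0.02398514,  0.85150492,  0.52379775,  0.567412  ],
       [ 0.        ,  0.        ,  0.        ,  1.        ]]))]
```

View pics/top1.png

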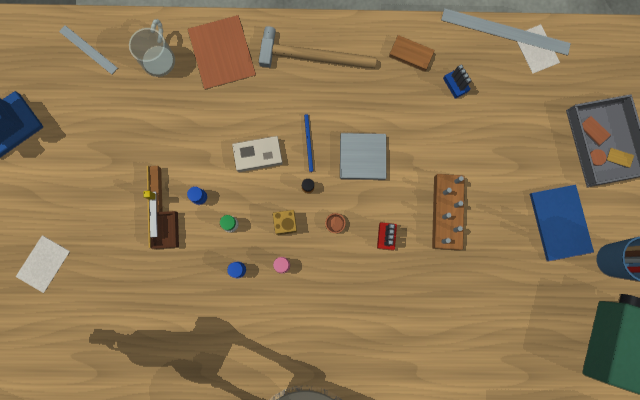

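View pics/side1.png

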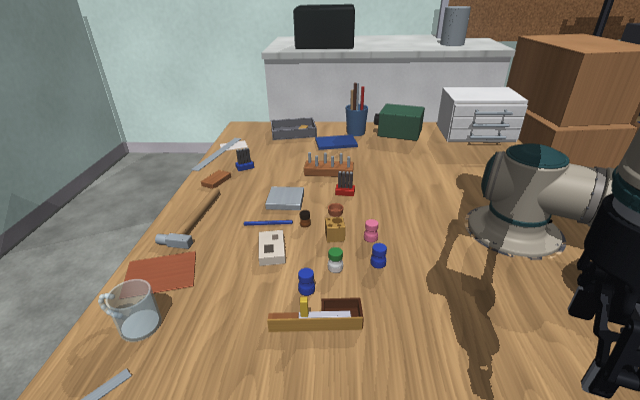

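```bash
cat >> h.py <<'E'
def pts(c):
    f=200/np.tan(np.radians(float(c['vertical_fov']))/2); d=c['depth']
    v,u=np.mgrid[:400,:640]
    P=np.stack([(u-c['cx'])/f*d,-(v-c['cy'])/f*d,-d],-1)
    T=c['pose']; W=P@T[:3,:3].T+T[:3,3]; W[d==0]=np.nan
    return W
def proj(c,p):
    f=200/np.tan(np.radians(float(c['vertical_fov']))/2)
    T=c['pose']; q=(np.asarray(p)-T[:3,3])@T[:3,:3]
    return c['cx']+f*q[...,0]/-q[...,2], c['cy']-f*q[...,1]/-q[...,2]
E
python3 - <<'E'
from h import *
for n,l in(('top1',dict(green=(228,223),brass=(285,222),cup=(336,223),red=(390,236),bench=(363,156),brick=(257,154),knob=(148,194),pock=(165,230),bar=(153,215),table=(300,300),far=(300,30),r=(520,180),l=(80,200),base=(310,395),amber=(308,186))),('side1',dict(green=(335,253),brass=(335,222),cup=(335,209),red=(346,180),bench=(285,195),brick=(271,246),knob=(304,306),table=(220,330),t2=(420,200),dock=(340,318)))):
    c=load(n);W=pts(c)
    for k,(u,v) in l.items(): print(n,k,W[v,u].round(4))
    print(proj(c,np.array([.196,.54,.2])))
E
```

```text
top1 green [0.4447 0.1635 0.0553]
top1 brass [0.4489 0.0472 0.0467]
top1 cup [ 0.452  -0.0606  0.0041]
top1 red [ 0.4205 -0.1668  0.0699]
top1 bench [ 0.5963 -0.1175  0.0223]
top1 brick [0.5968 0.1111 0.0264]
top1 knob [0.5    0.3239 0.0748]
top1 pock [0.4332 0.3064 0.0015]
top1 bar [0.4616 0.3234 0.0355]
top1 table [2.881e-01 1.470e-02 1.000e-04]
top1 far [0.8935 0.0234 0.0015]
top1 r [ 0.552  -0.4665 -0.0009]
top1 l [ 0.4966  0.4945 -0.003 ]
top1 base [ 0.0991 -0.0086  0.0134]
top1 amber [0.5271 0.0006 0.0341]
(np.float64(-13.737436981739279), np.float64(359.1462015183803))
side1 green [0.449  0.1722 0.0506]
side1 brass [0.4515 0.0496 0.046 ]
side1 cup [ 0.4537 -0.0707  0.0053]
side1 red [ 0.4236 -0.1626  0.0476]
side1 bench [ 0.5994 -0.115   0.0217]
side1 brick [0.599  0.1254 0.0273]
side1 knob [0.5009 0.3345 0.0631]
side1 table [0.6607 0.3445 0.0011]
side1 t2 [ 0.2084 -0.1371 -0.0015]
side1 dock [0.4366 0.3317 0.0321]
(np.float64(570.1136856820497), np.float64(376.80757968075045))
```

Run:
```python
from h import *
crop('top1',135,145,160,120,5,'c1'); crop('top1',270,125,140,130,4.6,'c2')
```

```text
(no output)
```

View pics/c1.png

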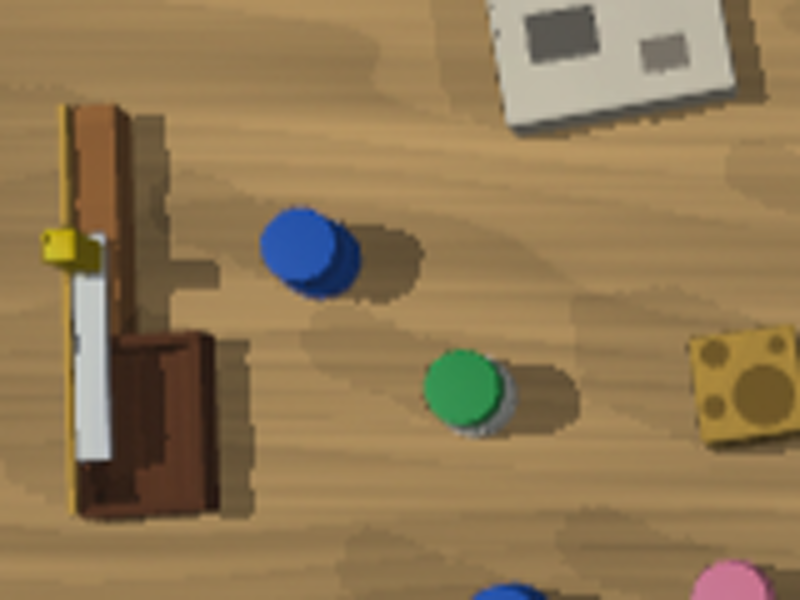

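View pics/c2.png

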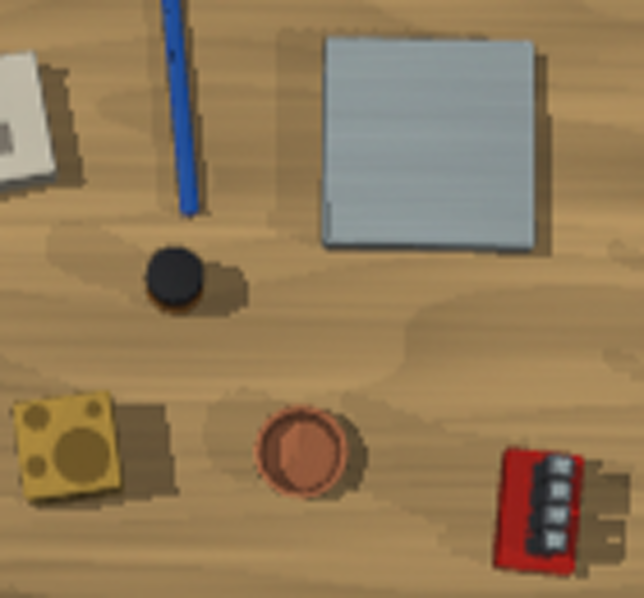

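```bash
cat >> h.py <<'E'
def rect(W,c,r,z0,z1,sel=None):
    """min-area rectangle of points near c (radius r), heights z0..z1 -> centre, sizes, angle of first side mod 90, n, mean z"""
    m=(np.hypot(W[...,0]-c[0],W[...,1]-c[1])<r)&(W[...,2]>z0)&(W[...,2]<z1)
    if sel is not None: m&=sel
    P=W[m]; b=cv2.minAreaRect((P[:,:2]*1000).astype(np.float32))
    return np.round(b[0],1),np.round(b[1],1),round(b[2],1),len(P),np.round(np.r_[np.median(P,0)]*1000,1)
E
python3 - <<'E'
from h import *
L=dict(jar=((.446,.166),.03,.044,.06),brass=((.449,.049),.045,.04,.052),cup=((.452,-.062),.04,.012,.027),cuprim=((.452,-.062),.04,.016,.027),red=((.42,-.165),.045,.014,.026),fin=((.42,-.165),.045,.06,.08),bench=((.597,-.117),.085,.014,.028),brick=((.597,.115),.085,.018,.032),bar=((.46,.323),.07,.032,.04),post=((.5,.324),.025,.064,.08),dock=((.433,.306),.06,.018,.0295),arm=((.52,.32),.06,.022,.03),lip=((.48,.33),.12,.02,.04))
for n in('top1','side1'):
    c=load(n);W=pts(c)
    for k,a in L.items():
        try: print(n,k,*rect(W,*a))
        except Exception as e: print(n,k,'x')
E
```

```text
top1 jar [447.4 166.6] [29.2 29.2] 0.5 184 [447.2 166.5  49.7]
top1 brass [450.6  49.4] [45.5 44.9] 8.5 466 [449.5  49.2  45. ]
top1 cup [450.4 -57.7] [41.8 41.7] 73.0 105 [452.6 -59.6  19.2]
top1 cuprim [450.5 -57.4] [41.1 41.8] 72.1 85 [452.1 -57.7  19.8]
top1 red [ 424.5 -168. ] [35.9 56. ] 84.6 273 [ 421.7 -160.8   19.6]
top1 fin [ 424.7 -168.4] [12. 42.] 84.2 120 [ 423.7 -167.5   69.6]
top1 bench [ 598.5 -117. ] [ 98.4 101.4] 89.8 2059 [ 597.5 -116.1   19.5]
top1 brick [599.6 112.1] [61.3 99.6] 11.1 1276 [599.4 111.9  24.9]
top1 bar [461.7 326.4] [132.8  19.2] 4.5 214 [457.4 326.1  33.5]
top1 post [500.  328.4] [13.6 14.8] 4.5 55 [500.3 326.8  72.3]
top1 dock [442.9 306.8] [97.6 56.5] 3.9 312 [427.1 301.7  25.6]
top1 arm [517.2 317.5] [106.4  50.9] 7.6 360 [528.3 326.4  26.4]
top1 lip [484.4 278.7] [175.8 120.5] 4.5 1027 [473.4 323.9  28.2]
side1 jar [449.1 166.2] [32.9 29.5] 66.2 139 [449.1 169.6  50.6]
side1 brass [452.7  49.8] [45.5 45.6] 5.8 224 [453.5  52.9  46. ]
side1 cup [452.7 -58.4] [41.3 43.2] 7.2 100 [453.5 -63.9  17.6]
side1 cuprim [453.1 -58.5] [41.3 42.9] 10.5 65 [453.1 -61.3  19.5]
side1 red [ 427.5 -168.1] [37.5 56.2] 82.9 117 [ 428.9 -160.3   20.4]
side1 fin [ 427. -169.] [15.6 43.4] 80.5 70 [ 426.9 -166.3   68.2]
side1 bench [ 600.5 -117.9] [103.9  99.6] 89.5 672 [ 600.8 -110.3   21. ]
side1 brick [602.2 111.5] [ 60.1 101.9] 10.9 724 [600.9 121.1  26.2]
side1 bar [462.7 326.1] [130.9  20.8] 4.4 413 [463.9 327.9  33.5]
side1 post [502.  328.7] [12.6 15.6] 4.5 75 [502.4 331.4  73. ]
side1 dock [441.2 306.1] [90.5 59.6] 5.1 482 [434.8 304.2  25.3]
side1 arm [518.9 319.1] [107.3  50. ] 9.5 377 [530.9 332.2  27.3]
side1 lip [485.4 284.7] [176.  108.7] 4.2 1454 [476.7 328.3  28.2]
```

>>> {"fn": "carry_out", "kwargs": {
  "steps": [1,-29.1,-26.7,0,0,0,0,1,-29.1,-26.7,0,0,0,0,1,-29.1,-26.7,0,0,0,0,1,-29.1,-26.7,0,0,0,0,1,-29.1,-26.7,0,0,0,0,1,-29.1,-26.7,0,0,0,0,1,-29.1,-26.7,0,0,0,0,1,-29.1,-26.7,0,0,0,0,1,-29.1,-26.7,0,0,0,0,1,-29.1,-26.7,0,0,0,0,1,-29.1,-26.7,0,0,0,0,1,-29.1,-26.7,0,0,0,0,1,-29.1,-26.7,0,0,0,0,1,-29.1,-26.7,0,0,0,0,1,0,0,0,0,0,-0.118,1,0,0,0,0,0,-0.118,1,0,0,0,0,0,-0.118,1,0,0,0,0,0,-0.118,1,0,0,0,0,0,0]
}}

```text
time: 2.0
eef_pos: [0.4513, 0.0503, 0.2005]
tcp_rot: [-0.0, -0.062, 0.998, 0.0]
force: [-0.5, 0.9, -0.7]
opening: 0.0851
finger_force: 0.0
```

```bash
cat >> h.py <<'E'
from scipy.spatial.transform import Rotation as Ro
def go(x,y,z,th=None):
    """shift (mm, present tool axes) to x,y,z mm; turn about tool z so that tool y heads th deg (mod 180)"""
    s=robot.observe(); q=s['tcp_rot']; R=Ro.from_quat(np.r_[q[1:],q[0]]).as_matrix()
    p=s['eef_pos']*1000; now=np.degrees(np.arctan2(R[1,1],R[0,1]))
    print('t',round(s['time'],2),'at',p.round(1),'y-heading',round(now,2),'tilt',R[:2,2].round(4),'F',s['force'].round(1),'open',round(s['opening']*1000,1),'ff',round(s['finger_force'],1))
    print('shift',(R.T@(np.array([x,y,z])-p)).round(1), 'turn', None if th is None else round(-np.radians((th-now+90)%180-90),3))
E
python3 - <<'E'
from h import *
go(451.6,49.6,100,97)
a=np.radians(4.4);e=np.array([np.cos(a),np.sin(a)]);n=np.array([-e[1],e[0]])
for f in('top1','side1'):
    W=pts(load(f)); z=W[...,2]; X=W[...,:2]*1000-[501,328.5]; ex=X@e; ny=X@n
    k=(ny>-55)&(ny<25)&(abs(ex)<150)
    for nm,m in dict(arm=k&(ny>-10)&(ny<14)&(z>.022)&(z<.029)&(ex>15),lip=k&(ny>2)&(z>.029)&(z<.034),bar=k&(ny<6)&(z>.03)&(z<.036),wall=k&(ny<-12)&(z>.021)&(z<.03),floor=k&(ny<-12)&(z<.011)&(ex>-105)&(ex<-15)&(ny>-38)).items():
        print(f,nm,m.sum(),'x',np.percentile(ex[m],[0,2,50,98,100]).round(1),'y',np.percentile(ny[m],[0,2,50,98,100]).round(1))
E
```

```text
t 2.0 at [451.3  50.3 200.5] y-heading 97.09 tilt [-0.0009  0.0002] F [-0.5  0.9 -0.7] open 85.1 ff 0.0
shift [ -0.3  -0.7 100.5] turn 0.002
top1 arm 197 x [15.1 16.  42.5 67.  67.5] y [-9.8 -9.7 -0.4  8.9 11.9]
top1 lip 178 x [-105.6  -98.1  -35.5   58.6   64.8] y [ 2.1  2.4  8.  10.7 11.8]
top1 bar 245 x [-105.   -83.4  -43.4   34.8   59.2] y [-45.1 -12.1  -1.4   5.7   6. ]
top1 wall 168 x [-108.3 -107.8  -71.   -32.6   29.9] y [-45.1 -44.9 -40.4 -13.5 -12.1]
top1 floor 382 x [-101.7 -100.   -60.   -16.4  -15. ] y [-37.  -35.3 -22.9 -12.4 -12. ]
side1 arm 203 x [15.  16.6 42.  68.3 69.3] y [-10.   -9.6  -1.   10.4  11. ]
side1 lip 304 x [-104.1  -98.6  -23.1   65.4   68.8] y [ 2.1  2.5  8.  10.5 11.6]
side1 bar 313 x [-84.3 -81.9 -38.7  19.5  62.6] y [-9.9 -8.9 -0.2  5.8  6. ]
side1 wall 227 x [-106.4 -105.7  -67.6   39.5   49.1] y [-48.1 -46.7 -41.1 -12.6 -12.1]
side1 floor 116 x [-101.6 -101.5  -88.9  -38.5  -18.3] y [-37.9 -37.9 -33.7 -18.8 -18.6]
```

>>> {"fn": "carry_out", "kwargs": {
  "steps": [1,0,-0.7,32,0,0,0,1,0,0,32,0,0,0,1,0,0,32,0,0,0,1,0,0,32,0,0,0,1,0,0,32,0,0,0,1,0,0,20,0,0,0,1,0,0,12,0,0,0,1,0,0,0,0,0,0,0,0,0,0,0,0,0,0,0,0,0,0,0,0,0,0,0,0,0,0,0,0,0,0,0,0,0,0,0,0,0,0,0,0,0,0,0,0,0,0,0,0,0,0,0,0,0,0,0]
}}

```text
time: 3.5
eef_pos: [0.4528, 0.049, 0.0104]
tcp_rot: [0.001, -0.062, 0.998, -0.001]
force: [-0.8, -1.8, 7.0]
opening: 0.0421
finger_force: 59.8
```

Run:
```python
from h import *
go(599.5,-117.4,40,90)
```

```text
t 3.5 at [452.8  49.   10.4] y-heading 97.14 tilt [ 0.003 -0.001] F [-0.8 -1.8  7. ] open 42.1 ff 59.8
shift [-124.9 -183.4  -29. ] turn 0.125
```

>>> {"fn": "carry_out", "kwargs": {
  "steps": [0,0,0,-10,0,0,0,0,0,0,-20,0,0,0,0,0,0,-25,0,0,0,0,0,0,-25,0,0,0,0,0,0,0,0,0,0.125,0,0,0,0,0,0,0]
}}

```text
time: 4.1
eef_pos: [0.4514, 0.0498, 0.0897]
tcp_rot: [0.0, 0.0, 1.0, 0.0]
force: [-0.6, -0.7, -6.8]
opening: 0.0418
finger_force: 61.9
```

Run:
```python
from h import *
go(599.5,-117.4,60,90)
c=shot('top','top2'); W=pts(c); s=robot.observe()
z=s['eef_pos'][2]; 
c=shot('side','side2');crop('side2',230,130,200,150,4,'c3')
```

```text
t 4.1 at [451.4  49.8  89.7] y-heading 89.95 tilt [0.0007 0.0003] F [-0.6 -0.7 -6.8] open 41.8 ff 61.9
shift [-148.3 -167.1   29.7] turn -0.001
```

View pics/c3.png

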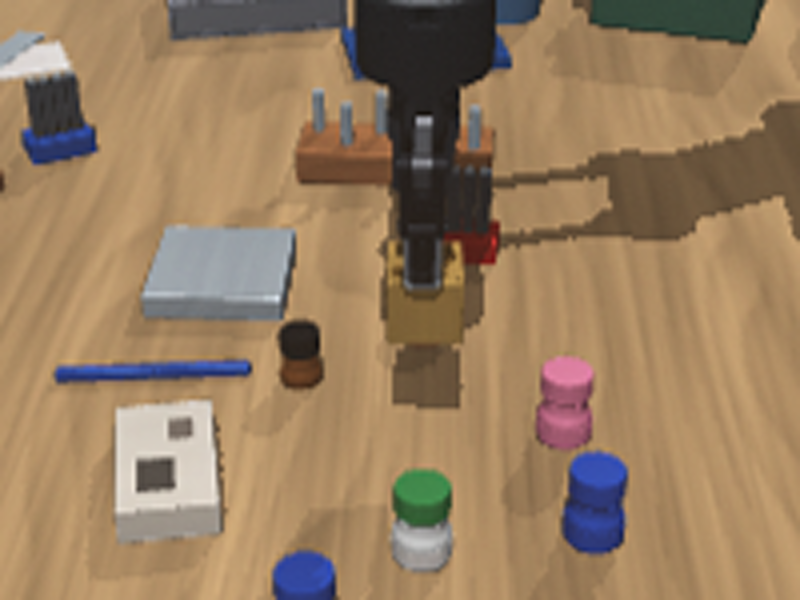

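Run:
```python
from h import *
c=load('side2');W=pts(c);im=c['image'].astype(int)
m=(im[...,0]>90)&(im[...,0]-im[...,2]>50)&(abs(W[...,0]-.4515)<.03)&(abs(W[...,1]-.049)<.035)&(W[...,2]>.03)
P=W[m]*1000; print(len(P),np.percentile(P,[0,2,5,50,95,98,100],axis=0).round(1))
f=P[(P[:,1]>66)]; print('front',np.percentile(f,[0,2,50,98,100],axis=0).round(1))
t=P[P[:,2]>112];print('top',np.percentile(t,[0,2,50,98,100],axis=0).round(1))
```

```text
330 [[427.9  28.1  79.3]
 [428.3  32.   80.9]
 [428.7  40.7  82.1]
 [446.8  70.7 104.1]
 [470.   73.1 125.3]
 [470.9  73.8 125.7]
 [473.2  74.9 126.7]]
front [[427.9  66.3  79.3]
 [428.2  68.1  80.7]
 [449.   71.   99.9]
 [470.   73.8 124.4]
 [470.2  74.9 125.9]]
top [[428.6  28.1 112.1]
 [428.6  28.8 112.6]
 [437.9  63.1 124.1]
 [472.1  73.2 126.1]
 [473.2  74.7 126.7]]
```

>>> {"fn": "carry_out", "kwargs": {
  "steps": [0,-18.7,-20.9,0,0,0,0,0,-18.7,-20.9,0,0,0,0,0,-18.7,-20.9,0,0,0,0,0,-18.7,-20.9,0,0,0,0,0,-18.7,-20.9,0,0,0,0,0,-18.7,-20.9,0,0,0,0,0,-18.7,-20.9,0,0,0,0,0,-18.7,-20.9,0,0,0,0,0,0,0,20,0,0,0,0,0,0,20,0,0,0,0,0,0,10,0,0,0,0,0,0,5,0,0,0,0,0,0,0,0,0,0,0,0,0,0,0,0,0]
}}

```text
time: 5.6
eef_pos: [0.6018, -0.1176, 0.0345]
tcp_rot: [0.001, 0.0, 1.0, -0.0]
force: [-0.0, 1.0, -5.9]
opening: 0.0418
finger_force: 62.2
```

Run:
```python
from h import *
go(600.7,-117.1,29.7,90)
c=shot('top','top3'); W=pts(c)
print(rect(W,(.598,-.117),.085,.014,.028)); 
c=shot('side','side3');W=pts(c);im=c['image'].astype(int)
m=(im[...,0]>90)&(im[...,0]-im[...,2]>50)&(abs(W[...,0]-.6)<.035)&(abs(W[...,1]+.118)<.035)&(W[...,2]>.018)
P=W[m]*1000; print(len(P),np.percentile(P,[0,2,50,98,100],axis=0).round(1))
```

```text
t 5.6 at [ 601.8 -117.6   34.5] y-heading 89.99 tilt [ 0.0012 -0.0003] F [-0.   1.  -5.9] open 41.8 ff 62.2
shift [1.1 0.5 4.8] turn -0.0
(array([ 617.5, -125.3]), array([93.6, 34.9]), 74.1, 74, array([ 599.4, -159. ,   19.8]))
202 [[ 579.4 -147.8   26.9]
 [ 580.1 -130.5   28.8]
 [ 597.9  -96.6   50.2]
 [ 622.4  -92.8   72.8]
 [ 624.3  -91.9  114.8]]
```

>>> {"fn": "carry_out", "kwargs": {
  "steps": [0,0.8,0.3,3,0,0,0,0,0,0,2,0,0,0,0,0,0,0.6,0,0,0,0,0,0,0,0,0,0]
}}

```text
time: 6.1
eef_pos: [0.601, -0.1176, 0.0305]
tcp_rot: [0.001, 0.0, 1.0, -0.0]
force: [-3.2, -1.2, 4.1]
opening: 0.0414
finger_force: 64.5
```

>>> {"fn": "carry_out", "kwargs": {
  "steps": [0.3,0,0,0,0,0,0,0.7,0,0,0,0,0,0,1,0,0,0,0,0,0,1,0,0,0,0,0,0,1,0,0,0,0,0,0,1,0,0,-10,0,0,0,1,0,0,-25,0,0,0,1,0,0,-30,0,0,0,1,0,0,-30,0,0,0,1,0,0,0,0,0,0]
}}

```text
time: 7.1
eef_pos: [0.6038, -0.1184, 0.1288]
tcp_rot: [0.005, 0.0, 1.0, -0.001]
force: [0.9, -0.2, -0.6]
opening: 0.0852
finger_force: 0.0
```

Run:
```python
from h import *
go(451.7,-58.1,100,90)
W=pts(shot('side','side4'))
print(rect(W,(.6,-.118),.045,.058,.074)); print(rect(W,(.6,-.118),.085,.014,.028))
W=pts(shot('top','top4'))
print(rect(W,(.6,-.118),.045,.058,.074)); print(rect(W,(.6,-.118),.085,.014,.028))
```

```text
t 7.1 at [ 603.8 -118.4  128.8] y-heading 89.96 tilt [ 0.0099 -0.003 ] F [ 0.9 -0.2 -0.6] open 85.2 ff 0.0
shift [152.5  60.3  27.1] turn -0.001
(array([ 600.6, -116.7]), array([45.7, 47.3]), 2.1, 160, array([ 599.3, -111.6,   65.8]))
(array([ 600.6, -116.7]), array([102.9,  99.9]), 89.1, 498, array([593.4, -95.5,  20.9]))
(array([ 597.7, -116.4]), array([44.5, 43.4]), 89.6, 450, array([ 597.6, -117.2,   64.5]))
(array([ 612.7, -123.7]), array([102.6,  61.1]), 74.8, 547, array([ 611.6, -145.7,   19.2]))
```

>>> {"fn": "carry_out", "kwargs": {
  "steps": [1,25.2,10.1,0,0,0,0,1,25.2,10.1,0,0,0,0,1,25.2,10.1,0,0,0,0,1,25.2,10.1,0,0,0,0,1,25.2,10.1,0,0,0,0,1,25.2,10.1,0,0,0,0,1,0,0,25,0,0,0,1,0,0,25,0,0,0,1,0,0,25,0,0,0,1,0,0,15,0,0,0,1,0,0,0,0,0,0,1,0,0,0,0,0,0]
}}

```text
time: 8.4
eef_pos: [0.4486, -0.0565, 0.0328]
tcp_rot: [-0.001, 0.0, 1.0, 0.0]
force: [0.4, 1.6, -0.3]
opening: 0.0852
finger_force: 0.0
```

Run:
```python
from h import *
go(451.7,-58.1,3,90)
```

```text
t 8.4 at [448.6 -56.5  32.8] y-heading 89.95 tilt [-0.0018  0.0006] F [ 0.4  1.6 -0.3] open 85.2 ff 0.0
shift [-3.2 -1.6 29.8] turn -0.001
```

>>> {"fn": "carry_out", "kwargs": {
  "steps": [1,-3.2,-1.6,15,0,0,0,1,0,0,14,0,0,0,1,0,0,0,0,0,0,0,0,0,0,0,0,0,0,0,0,0,0,0,0,0,0,0,0,0,0,0,0,0,0,0,0,0,0,0,0,0,0,0,0,0]
}}

```text
time: 9.2
eef_pos: [0.4526, -0.0583, 0.0046]
tcp_rot: [0.0, 0.0, 1.0, -0.0]
force: [-0.2, 0.9, -0.7]
opening: 0.0122
finger_force: 0.0
```

Run:
```python
from h import *
go(451.7,-58.1,3,90)
shot('side','side5');crop('side5',270,130,140,100,5,'c4')
```

```text
t 9.2 at [452.6 -58.3   4.6] y-heading 89.95 tilt [ 0.0007 -0.0001] F [-0.2  0.9 -0.7] open 12.2 ff 0.0
shift [0.9 0.2 1.6] turn -0.001
```

View pics/c4.png

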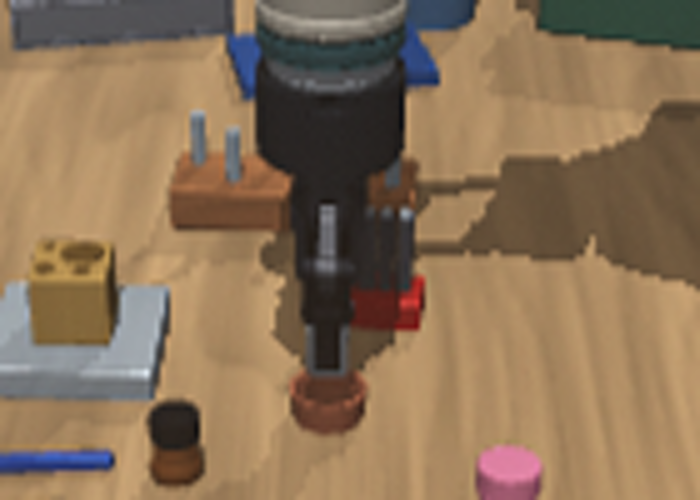

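Run:
```python
from h import *
c=load('side5');W=pts(c)
for v in range(190,222,2): print(v,(W[v,335]*1000).round(0),(W[v,332]*1000).round(0),c['image'][v,335])
print(rect(W,(.4525,-.058),.04,.013,.024))
```

```text
190 [453.  -9. 102.] [461. -12. 101.] [40 33 28]
192 [453. -24.  88.] [461. -22.  89.] [42 35 32]
194 [453. -24.  82.] [462. -49.  67.] [38 31 27]
196 [454. -43.  65.] [462. -45.  63.] [39 33 28]
198 [453. -42.  59.] [462. -47.  56.] [42 35 30]
200 [453. -39.  55.] [461. -45.  50.] [40 34 29]
202 [453. -41.  47.] [462. -47.  43.] [40 34 30]
204 [453. -46.  38.] [461. -46.  37.] [73 72 72]
206 [454. -77.  11.] [462. -72.  14.] [87 54 39]
208 [454. -73.   7.] [462. -78.   4.] [88 55 41]
210 [454. -68.   4.] [461. -40.  22.] [83 54 39]
212 [453. -37.  18.] [461. -41.  15.] [119  71  53]
214 [453. -42.   8.] [461. -44.   7.] [106  66  48]
216 [453. -39.   3.] [461. -43.   0.] [111  71  51]
218 [453. -33.   1.] [461. -31.   2.] [162 131  92]
220 [453. -26.  -1.] [461. -23.   1.] [157 127  90]
(array([453. , -58.4]), array([41.2, 43.3]), 72.9, 76, array([453.1, -50.7,  17.9]))
```

>>> {"fn": "carry_out", "kwargs": {
  "steps": [0,0,0,0,0,0,0,0,0,0,0,0,0,0,0,0,0,0,0,0,0]
}}

```text
time: 9.55
eef_pos: [0.4524, -0.0582, 0.0043]
tcp_rot: [-0.0, 0.0, 1.0, 0.0]
force: [-0.4, -0.1, 0.3]
opening: 0.0003
finger_force: 0.0
```

Run:
```python
from h import *
go(451.7,-58.1,3,90)
c=shot('side','side6');W=pts(c)
for v in range(194,222,2): print(v,(W[v,335]*1000).round(0),(W[v,332]*1000).round(0),c['image'][v,335])
print(robot.observe()['qpos'].round(3))
crop('side6',290,160,100,75,8,'c5')
```

```text
t 9.55 at [452.4 -58.2   4.3] y-heading 89.95 tilt [-0.0001  0.0001] F [-0.4 -0.1  0.3] open 0.3 ff 0.0
shift [0.7 0.1 1.3] turn -0.001
194 [454. -50.  66.] [462. -52.  65.] [40 33 28]
196 [454. -47.  62.] [462. -54.  58.] [40 33 28]
198 [454. -47.  56.] [462. -51.  53.] [40 33 29]
200 [454. -48.  49.] [462. -53.  46.] [40 34 28]
202 [453. -44.  45.] [462. -55.  38.] [43 37 33]
204 [454. -82.  15.] [462. -72.  21.] [88 63 53]
206 [454. -77.  11.] [462. -76.  12.] [85 53 39]
208 [454. -77.   5.] [462. -72.   7.] [89 56 42]
210 [454. -68.   4.] [461. -41.  22.] [85 54 41]
212 [453. -39.  16.] [461. -37.  17.] [118  71  53]
214 [453. -44.   7.] [461. -42.   8.] [106  66  49]
216 [453. -39.   4.] [461. -41.   2.] [113  73  53]
218 [453. -32.   1.] [461. -31.   2.] [160 130  91]
220 [453. -24.   1.] [461. -23.   1.] [158 127  90]
[-0.281  0.309  2.035  0.     0.797 -1.851]
```

View pics/c5.png

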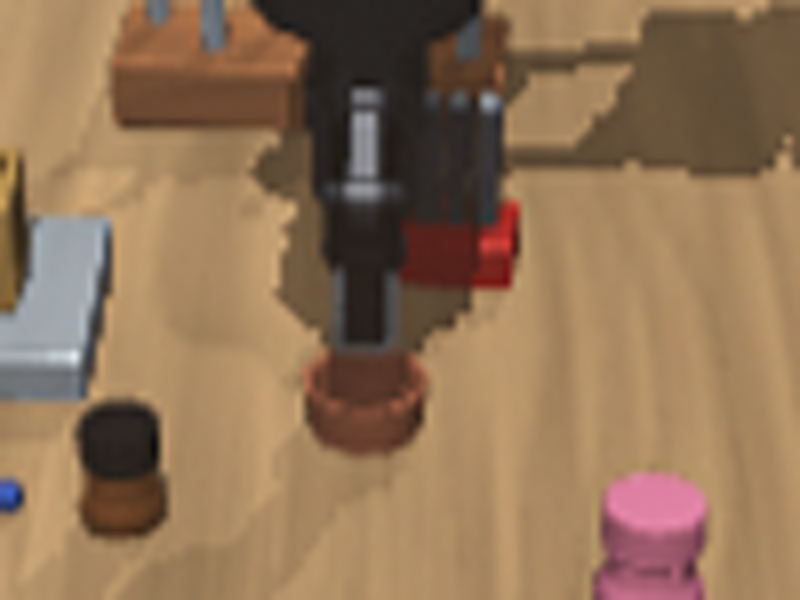

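>>> {"fn": "carry_out", "kwargs": {
  "steps": [1,0.7,0,0,0,0,0,1,0,0,0,0,0,0,1,0,0,0,0,0,0,1,0,0,0,0,0,0,1,0,0,0,0,0,0,1,0,0,0,0,0,0,1,0,0,8,0,0,0,1,0,0,8,0,0,0,1,0,0,4,0,0,0,1,0,0,0,0,0,0,1,0,0,0,0,0,0]
}}

```text
time: 10.7
eef_pos: [0.4515, -0.0582, -0.016]
tcp_rot: [-0.0, 0.0, 1.0, 0.0]
force: [-0.2, 0.1, 0.2]
opening: 0.0857
finger_force: 0.0
```

Run:
```python
from h import *
go(451.7,-58.1,-16,90)
c=shot('side','side6');W=pts(c)
crop('side6',290,160,100,75,7,'c6')
```

```text
t 10.7 at [451.5 -58.2 -16. ] y-heading 89.96 tilt [-0.0006  0.0003] F [-0.2  0.1  0.2] open 85.7 ff 0.0
shift [-0.2  0.1 -0. ] turn -0.001
```

View pics/c6.png

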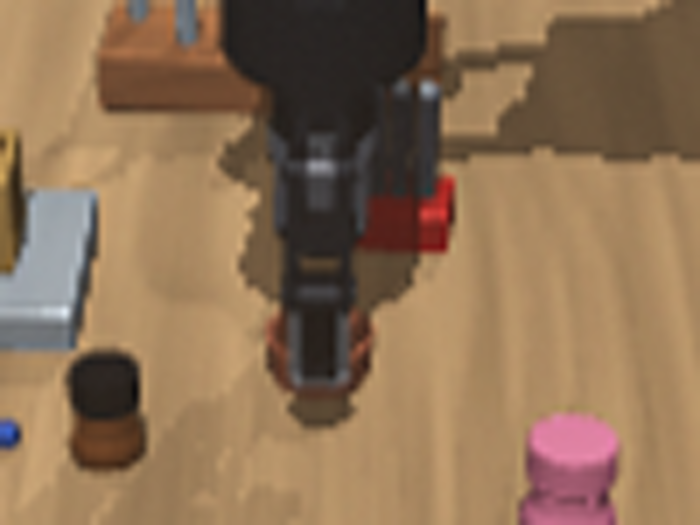

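>>> {"fn": "carry_out", "kwargs": {
  "steps": [1,0,0,6,0,0,0,1,0,0,5,0,0,0,1,0,0,0,0,0,0,0,0,0,0,0,0,0,0,0,0,0,0,0,0,0,0,0,0,0,0,0,0,0,0,0,0,0,0,0,0,0,0,0,0,0,0,0,0,0,0,0,0]
}}

```text
time: 11.65
eef_pos: [0.4519, -0.0584, -0.0259]
tcp_rot: [0.0, 0.0, 1.0, -0.0]
force: [-0.1, 0.3, 7.0]
opening: 0.0404
finger_force: 59.5
```

Run:
```python
from h import *
go(451.7,-58.1,-16,90)
```

```text
t 11.65 at [451.9 -58.4 -25.9] y-heading 89.97 tilt [ 0.0007 -0.0003] F [-0.1  0.3  7. ] open 40.4 ff 59.5
shift [ 0.2  0.3 -9.9] turn -0.0
```

>>> {"fn": "carry_out", "kwargs": {
  "steps": [0,0,0,-15,0,0,0,0,0,0,-25,0,0,0,0,0,0,-30,0,0,0,0,0,0,-30,0,0,0,0,-24.6,-9.8,0,0,0,0,0,-24.6,-9.8,0,0,0,0,0,-24.6,-9.8,0,0,0,0,0,-24.6,-9.8,0,0,0,0,0,-24.6,-9.8,0,0,0,0,0,-24.6,-9.8,0,0,0,0,0,0,0,0,0,0,0,0,0,0,0,0,0,0,0,0,0,0,0,0,0]
}}

```text
time: 12.95
eef_pos: [0.5978, -0.1166, 0.0729]
tcp_rot: [-0.001, 0.0, 1.0, 0.0]
force: [-0.8, 0.3, -0.9]
opening: 0.0408
finger_force: 60.6
```

Run:
```python
from h import *
go(599.1,-116.6,70,90)
c=shot('side','side7');W=pts(c)
m=(np.hypot(W[...,0]-.6,W[...,1]+.117)<.05)&(W[...,2]>.09)&(W[...,2]<.135)&((c['image'][...,0].astype(int)-c['image'][...,2])>25)
P=W[m]*1000; print(len(P),np.percentile(P,[0,2,50,98,100],axis=0).round(1))
print(rect(W,(.6,-.118),.045,.058,.074))
crop('side7',240,120,110,80,7,'c7')
```

```text
t 12.95 at [ 597.8 -116.6   72.9] y-heading 89.96 tilt [-0.002   0.0008] F [-0.8  0.3 -0.9] open 40.8 ff 60.6
shift [-1.3 -0.   2.9] turn -0.001
63 [[ 578.5 -142.2   99.8]
 [ 578.8 -140.2  100.7]
 [ 586.9 -113.   114.1]
 [ 618.   -99.8  126.8]
 [ 618.8  -99.2  130.7]]
(array([ 600.7, -115.1]), array([45.1, 45.1]), 1.2, 158, array([ 600.2, -111. ,   65.9]))
```

View pics/c7.png

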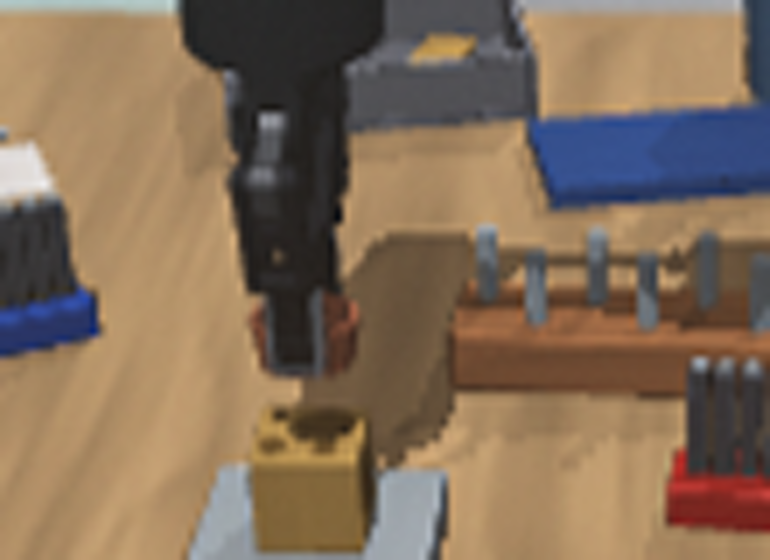

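>>> {"fn": "carry_out", "kwargs": {
  "steps": [0,-1.6,0,15,0,0,0,0,0,0,12,0,0,0,0,0,0,4,0,0,0,0,0,0,0,0,0,0,0,0,0,2,0,0,0,0,0,0,0,0,0,0]
}}

```text
time: 13.6
eef_pos: [0.601, -0.1172, 0.0406]
tcp_rot: [0.0, 0.0, 1.0, -0.0]
force: [-0.6, -0.1, -1.2]
opening: 0.0405
finger_force: 60.6
```

Run:
```python
from h import *
go(599.1,-116.6,39,90)
```

```text
t 13.6 at [ 601.  -117.2   40.6] y-heading 89.96 tilt [ 0.0005 -0.0001] F [-0.6 -0.1 -1.2] open 40.5 ff 60.6
shift [1.9 0.6 1.6] turn -0.001
```

>>> {"fn": "carry_out", "kwargs": {
  "steps": [0,1.3,0.4,1,0,0,0,0,0,0,0.8,0,0,0,0,0,0,0,0,0,0,0,0,0,0,0,0,0]
}}

```text
time: 14.0
eef_pos: [0.5996, -0.1168, 0.0392]
tcp_rot: [0.0, 0.0, 1.0, -0.0]
force: [-1.7, 0.3, 4.7]
opening: 0.0406
finger_force: 61.0
```

Run:
```python
from h import *
go(599.8,-116.6,39,90)
c=shot('side','side8');W=pts(c)
m=(np.hypot(W[...,0]-.6,W[...,1]+.117)<.05)&(W[...,2]>.05)&(W[...,2]<.1)&((c['image'][...,0].astype(int)-c['image'][...,2])>25)
h=(m&(W[...,2]>.068)); P=W[h]*1000; print(np.percentile(P,[0,2,50,98,100],axis=0).round(1))
h=(m&(W[...,2]<.064)); P=W[h]*1000; print(np.percentile(P,[0,2,50,98,100],axis=0).round(1))
```

```text
t 14.0 at [ 599.6 -116.8   39.2] y-heading 89.95 tilt [ 0.0004 -0.    ] F [-1.7  0.3  4.7] open 40.6 ff 61.0
shift [-0.2  0.2  0.2] turn -0.001
[[ 580.6 -135.7   68. ]
 [ 581.  -134.1   68.7]
 [ 588.3 -110.1   80.7]
 [ 620.2  -99.5   87.4]
 [ 621.2  -92.3   87.4]]
[[ 577.7 -143.3   50.4]
 [ 577.8 -134.4   50.5]
 [ 595.7  -96.7   57.4]
 [ 621.2  -93.5   63.7]
 [ 623.6  -93.3   63.8]]
```

>>> {"fn": "carry_out", "kwargs": {
  "steps": [0.6,0,0,0,0,0,0,0.8,0,0,0,0,0,0,1,0,0,0,0,0,0,1,0,0,0,0,0,0,1,0,0,0,0,0,0,1,0,0,-10,0,0,0,1,0,0,-25,0,0,0,1,0,0,-30,0,0,0,1,0,0,0,0,0,0,1,0,0,0,0,0,0]
}}

```text
time: 15.05
eef_pos: [0.6002, -0.1169, 0.1049]
tcp_rot: [0.001, 0.0, 1.0, -0.0]
force: [0.4, -1.3, -1.2]
opening: 0.0851
finger_force: 0.0
```

Run:
```python
from h import *
go(448.3,166.4,60,90)
for n in('side','top'):
    W=pts(shot(n,n+'9'))
    print(rect(W,(.6,-.118),.04,.076,.092)); print(rect(W,(.6,-.118),.045,.058,.07))
crop('side9',240,120,110,80,7,'c8')
```

```text
t 15.05 at [ 600.2 -116.9  104.9] y-heading 89.96 tilt [ 0.0024 -0.0007] F [ 0.4 -1.3 -1.2] open 85.1 ff 0.0
shift [152.2 283.2  44.3] turn -0.001
(array([ 601.7, -115.7]), array([40.8, 42.2]), 54.3, 105, array([ 601.2, -118.8,   82.4]))
(array([ 600.7, -116. ]), array([45.6, 47.7]), 2.0, 89, array([596.9, -98.7,  64.8]))
(array([ 595.5, -114.1]), array([43. , 36.9]), 64.4, 91, array([ 594.3, -111. ,   84. ]))
(array([ 596.7, -116.5]), array([41.7, 44.4]), 0.1, 247, array([ 594. , -115.1,   66.7]))
```

View pics/c8.png

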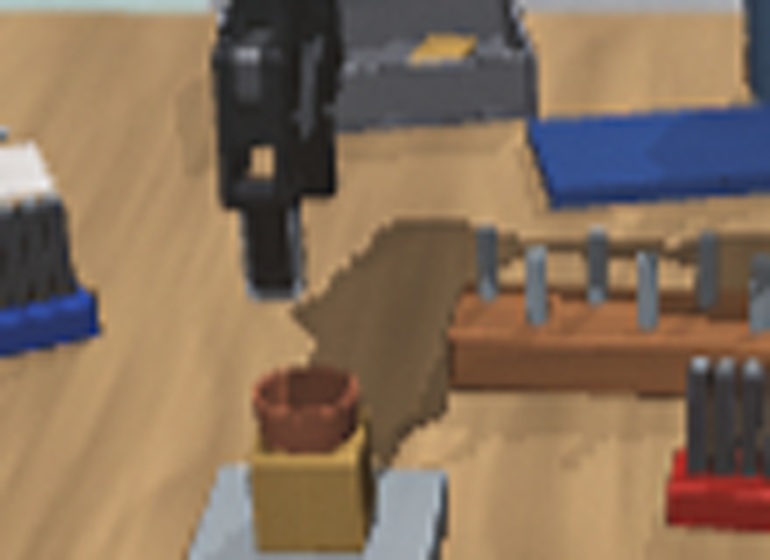

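>>> {"fn": "carry_out", "kwargs": {
  "steps": [1,16.9,31.5,0,0,0,0,1,16.9,31.5,0,0,0,0,1,16.9,31.5,0,0,0,0,1,16.9,31.5,0,0,0,0,1,16.9,31.5,0,0,0,0,1,16.9,31.5,0,0,0,0,1,16.9,31.5,0,0,0,0,1,16.9,31.5,0,0,0,0,1,16.9,31.5,0,0,0,0,1,0,0,30,0,0,0,1,0,0,30,0,0,0,1,0,0,14,0,0,0,1,0,0,0,0,0,0,1,0,0,0,0,0,0,1,0,0,0,0,0,0]
}}

```text
time: 16.65
eef_pos: [0.4484, 0.1669, 0.0301]
tcp_rot: [0.001, 0.0, 1.0, 0.0]
force: [0.4, -0.5, 0.1]
opening: 0.0856
finger_force: 0.0
```

Run:
```python
from h import *
go(448.3,166.4,-19,90)
```

```text
t 16.65 at [448.4 166.9  30.1] y-heading 89.94 tilt [0.0013 0.0003] F [ 0.4 -0.5  0.1] open 85.6 ff 0.0
shift [ 0.2 -0.5 49.1] turn -0.001
```

>>> {"fn": "carry_out", "kwargs": {
  "steps": [1,0,-0.5,20,0,0,0,1,0,0,19,0,0,0,1,0,0,10,0,0,0,1,0,0,0,0,0,0,0,0,0,0,0,0,0,0,0,0,0,0,0,0,0,0,0,0,0,0,0,0,0,0,0,0,0,0,0,0,0,0,0,0,0,0,0,0,0,0,0,0]
}}

```text
time: 17.65
eef_pos: [0.4482, 0.1664, -0.0186]
tcp_rot: [0.001, 0.0, 1.0, 0.0]
force: [-0.4, -1.0, 5.6]
opening: 0.0309
finger_force: 59.2
```

>>> {"fn": "carry_out", "kwargs": {
  "steps": [0,0,0,-15,0,0,0,0,0,0,-25,0,0,0,0,0,0,-30,0,0,0,0,0,0,0,0,0,0,0,0,0,0,0,0,0]
}}

```text
time: 18.15
eef_pos: [0.4479, 0.1664, 0.051]
tcp_rot: [0.001, 0.0, 1.0, 0.0]
force: [-1.3, -0.3, -1.1]
opening: 0.0309
finger_force: 59.7
```

Run:
```python
from h import *
go(666.7,124.6,-10,90)
c=shot('side','side10');W=pts(c);im=c['image'].astype(int)
m=(np.hypot(W[...,0]-.448,W[...,1]-.166)<.04)&(W[...,2]>.04)
g=m&(im[...,1]-im[...,0]>40);w=m&(im.min(-1)>100)
for k in(g,w):
    P=W[k]*1000; print(len(P),np.percentile(P,[0,2,50,98,100],axis=0).round(1))
```

```text
t 18.15 at [447.9 166.4  51. ] y-heading 89.96 tilt [0.0015 0.0004] F [-1.3 -0.3 -1.1] open 30.9 ff 59.7
shift [-218.7  -41.7   61.3] turn -0.001Traceback (most recent call last):
  File "<stdin>", line 7, in <module>
    return _quantile_unchecked(
        a, q, axis, out, overwrite_input, method, keepdims, weights)
    return _ureduce(a,
                    func=_quantile_ureduce_func,
    ...<5 lines>...
                    overwrite_input=overwrite_input,
                    method=method)
    r = func(a, **kwargs)
    result = _quantile(arr,
                       quantiles=q,
    ...<2 lines>...
                       out=out,
                       weights=wgt)
    slices_having_nans = np.isnan(arr[-1, ...])
                                  ~~~^^^^^^^^^
IndexError: index -1 is out of bounds for axis 0 with size 0
```

>>> {"fn": "carry_out", "kwargs": {
  "steps": [0,-27.3,-5.2,0,0,0,0,0,-27.3,-5.2,0,0,0,0,0,-27.3,-5.2,0,0,0,0,0,-27.3,-5.2,0,0,0,0,0,-27.3,-5.2,0,0,0,0,0,-27.3,-5.2,0,0,0,0,0,-27.3,-5.2,0,0,0,0,0,-27.3,-5.2,0,0,0,0,0,0,0,25,0,0,0,0,0,0,25,0,0,0,0,0,0,0,0,0,0,0,0,0,0,0,0,0,0,0,0,0,0,0,0]
}}

```text
time: 19.5
eef_pos: [0.6666, 0.1247, 0.0011]
tcp_rot: [0.001, 0.0, 1.0, 0.0]
force: [0.3, 0.0, -0.2]
opening: 0.031
finger_force: 59.7
```

Run:
```python
from h import *
go(666.7,124.6,-18,90)
c=shot('side','side11');W=pts(c);im=c['image'].astype(int)
m=(np.hypot(W[...,0]-.667,W[...,1]-.125)<.04)&(W[...,2]>.012)
g=m&(im[...,1]-im[...,0]>20)
P=W[g]*1000; print(len(P),np.percentile(P,[0,2,50,98,100],axis=0).round(1) if len(P) else '')
crop('side11',220,190,100,75,7,'c9')
```

```text
t 19.5 at [666.6 124.7   1.1] y-heading 89.97 tilt [0.0011 0.0001] F [ 0.3  0.  -0.2] open 31.0 ff 59.7
shift [-0.1 -0.1 19.1] turn -0.001
74 [[631.  111.5  56.4]
 [637.4 116.   57. ]
 [659.5 148.7 227.4]
 [692.1 161.8 307.3]
 [693.9 163.3 307.3]]
```

View pics/c9.png

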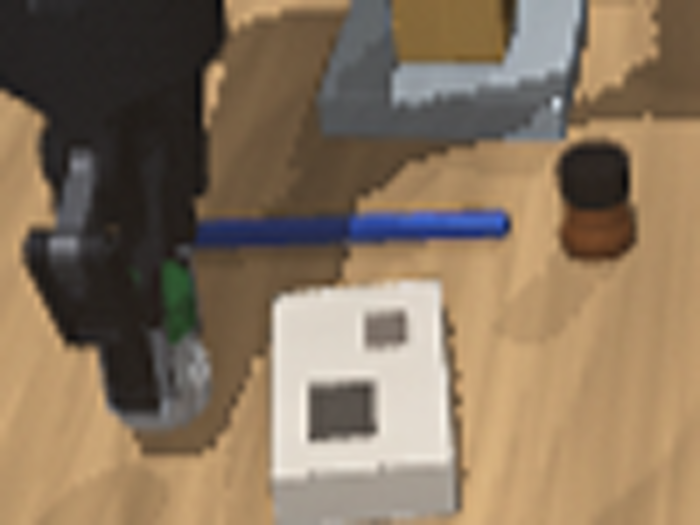

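>>> {"fn": "carry_out", "kwargs": {
  "steps": [0,0,0,10,0,0,0,0,0,0,6,0,0,0,0,0,0,2.5,0,0,0,0,0,0,1,0,0,0,0,0,0,0,0,0,0]
}}

```text
time: 20.05
eef_pos: [0.6653, 0.1246, -0.0185]
tcp_rot: [-0.001, 0.0, 1.0, -0.0]
force: [-2.7, 0.3, 3.4]
opening: 0.0306
finger_force: 60.1
```

>>> {"fn": "carry_out", "kwargs": {
  "steps": [0,0,0,-2,0,0,0,0,0,0,0,0,0,0,0,0,0,0,0,0,0]
}}

```text
time: 20.35
eef_pos: [0.6663, 0.1246, -0.0171]
tcp_rot: [0.0, 0.0, 1.0, 0.0]
force: [0.3, -0.7, -0.9]
opening: 0.0307
finger_force: 59.7
```

>>> {"fn": "carry_out", "kwargs": {
  "steps": [0,-0.6,0,1,0,0,0,0,0,0,0.6,0,0,0,0,0,0,0,0,0,0,0.5,0,0,0,0,0,0,0.7,0,0,0,0,0,0,1,0,0,0,0,0,0,1,0,0,0,0,0,0,1,0,0,0,0,0,0,1,0,0,-10,0,0,0,1,0,0,-30,0,0,0,1,0,0,-40,0,0,0,1,0,0,-40,0,0,0,1,0,0,0,0,0,0,1,0,0,0,0,0,0]
}}

```text
time: 21.75
eef_pos: [0.6675, 0.1246, 0.1036]
tcp_rot: [0.002, 0.0, 1.0, 0.0]
force: [-0.1, 0.5, -0.8]
opening: 0.0853
finger_force: 0.0
```

Run:
```python
from h import *
go(501,328.5,60,94.4)
for n in('side','top'):
    W=pts(shot(n,n+'12'))
    J=rect(W,(.667,.125),.035,.042,.062); B=rect(W,(.6,.112),.066,.018,.032)
    print(n,J,'\n',B); d=J[0]-B[0]; a=np.radians(11); print('rel brick',d@[np.cos(a),np.sin(a)],d@[-np.sin(a),np.cos(a)])
    print('red',rect(W,(.426,-.168),.045,.06,.08),'post',rect(W,(.5,.327),.025,.064,.08))
```

```text
t 21.75 at [667.5 124.6 103.6] y-heading 89.95 tilt [0.0037 0.0003] F [-0.1  0.5 -0.8] open 85.3 ff 0.0
shift [166.9 203.7  43.1] turn -0.078
side (array([667. , 126.1]), array([30.4, 30. ]), 44.3, 127, array([666.2, 129.7,  50.8])) 
 (array([618.2, 115.5]), array([ 93.3, 101.8]), 12.5, 752, array([602.3, 123.2,  26.1]))
rel brick 49.92598190323733 1.093769170169855
red (array([ 427. , -170.6]), array([20.3, 41.6]), 88.1, 72, array([ 424.1, -165.9,   67.5])) post (array([502.1, 327.3]), array([12.6, 15.3]), 4.1, 75, array([502.5, 331.1,  72.7]))
top (array([0., 0.]), array([0., 0.]), 0.0, 0, array([nan, nan, nan])) 
 (array([618. ,  83.8]), array([90.1, 44. ]), 4.5, 534, array([603.5,  83.6,  24.8]))
rel brick -622.6353931832108 35.65960116979045
red (array([ 424.5, -168.3]), array([12. , 41.6]), 82.9, 122, array([ 422.7, -167.3,   68.9])) post (array([500.7, 329.2]), array([12.9, 14.3]), 2.3, 46, array([500.3, 328.7,  72.5]))
  return _methods._mean(a, axis=axis, dtype=dtype,
  ret = um.true_divide(
```

>>> {"fn": "carry_out", "kwargs": {
  "steps": [1,20.8,25.5,0,0,0,0,1,20.8,25.5,0,0,0,0,1,20.8,25.5,0,0,0,0,1,20.8,25.5,0,0,0,0,1,20.8,25.5,0,0,0,0,1,20.8,25.5,0,0,0,0,1,20.8,25.5,0,0,0,0,1,20.8,25.5,0,0,0,0,1,0,0,20,0,0,-0.078,1,0,0,25,0,0,0,1,0,0,0,0,0,0,1,0,0,0,0,0,0,1,0,0,0,0,0,0]
}}

```text
time: 23.15
eef_pos: [0.5011, 0.3288, 0.0569]
tcp_rot: [0.0, -0.038, 0.999, 0.0]
force: [-0.3, -1.0, 0.4]
opening: 0.0852
finger_force: 0.0
```

Run:
```python
from h import *
go(501.1,328.5,14,94.4)
for n in('side','top'):
    W=pts(shot(n,n+'13'))
    J=rect(W,(.667,.125),.03,.044,.06); B=rect(W,(.6,.112),.066,.018,.032)
    print(n,J)
```

```text
t 23.15 at [501.1 328.8  56.9] y-heading 94.4 tilt [0.0008 0.0005] F [-0.3 -1.   0.4] open 85.2 ff 0.0
shift [ 0.  -0.3 42.9] turn -0.0
side (array([667.2, 126.5]), array([29. , 31.3]), 43.9, 115, array([666.5, 128.7,  50.7]))
top (array([665.5, 125.7]), array([30.9, 30. ]), 38.1, 176, array([664.5, 125.5,  49.5]))
```

>>> {"fn": "carry_out", "kwargs": {
  "steps": [1,0,-0.3,20,0,0,0,1,0,0,15,0,0,0,1,0,0,8,0,0,0,1,0,0,0,0,0,0,0,0,0,0,0,0,0,0,0,0,0,0,0,0,0,0,0,0,0,0,0,0,0,0,0,0,0,0,0,0,0,0,0,0,0,0,0,0,0,0,0,0,0,0,0,0,0,0,0]
}}

```text
time: 24.35
eef_pos: [0.5007, 0.3272, 0.014]
tcp_rot: [0.0, -0.039, 0.999, -0.001]
force: [0.0, -5.4, 4.6]
opening: 0.0128
finger_force: 58.9
```

Run:
```python
from h import *
go(501.1,328.5,14,94.4)
```

```text
t 24.35 at [500.7 327.2  14. ] y-heading 94.47 tilt [ 0.0006 -0.0019] F [ 0.  -5.4  4.6] open 12.8 ff 58.9
shift [-0.5  1.3 -0. ] turn 0.001
```

>>> {"fn": "carry_out", "kwargs": {
  "steps": [0,0,-1.2,0,0,0,0,0,-10,0,0,0,0,0,0,-10,0,0,0,0,0,0,-10,0,0,0,0,0,0,-10,0,0,0,0,0,0,-8,0,0,0,0,0,0,-3,0,0,0,0,0,0,0,0,0,0,0,0,0,0,0,0,0,0,0]
}}

```text
time: 25.25
eef_pos: [0.5513, 0.3314, 0.0139]
tcp_rot: [-0.0, -0.039, 0.999, 0.0]
force: [-2.0, -2.4, 6.3]
opening: 0.0127
finger_force: 59.1
```

>>> {"fn": "carry_out", "kwargs": {
  "steps": [0,-1.5,0,0,0,0,0,0,-1,0,0,0,0,0,0,0,0,0,0,0,0,0,0,0,0,0,0,0]
}}

```text
time: 25.65
eef_pos: [0.5512, 0.3313, 0.0139]
tcp_rot: [-0.002, -0.039, 0.999, -0.0]
force: [-5.5, -2.2, 8.7]
opening: 0.0128
finger_force: 59.5
```

>>> {"fn": "carry_out", "kwargs": {
  "steps": [0.5,1,0,0,0,0,0,1,0,0,0,0,0,0,1,0,0,0,0,0,0,1,0,0,0,0,0,0,1,0,0,0,0,0,0,1,0,0,0,0,0,0,1,0,0,-20,0,0,0,1,0,0,-30,0,0,0,1,0,0,-40,0,0,0,1,0,0,0,0,0,0,1,0,0,0,0,0,0,1,0,0,0,0,0,0]
}}

```text
time: 26.85
eef_pos: [0.552, 0.3308, 0.1024]
tcp_rot: [-0.001, -0.039, 0.999, -0.0]
force: [-0.5, -0.3, -0.2]
opening: 0.0859
finger_force: 0.0
```

Run:
```python
from h import *
go(425.8,-168.6,100,84)
a=np.radians(4.5);e=np.array([np.cos(a),np.sin(a)]);n=np.array([-e[1],e[0]])
for f in('top','side'):
    W=pts(shot(f,f+'14')); z=W[...,2]; X=W[...,:2]*1000-[432.6,303.9]; ex=X@e; ny=X@n
    for nm,m in dict(post=(z>.064)&(z<.078)&(abs(ex-120)<20)&(abs(ny-18)<16),bar=(z>.0305)&(z<.036)&(ny>5)&(ny<24)&(abs(ex-60)<70),wallE=(z>.022)&(z<.03)&(abs(ny)<15)&(abs(ex+35)<8),wallF=(z>.022)&(z<.03)&(abs(ny)<8)&(abs(ex-35)<8),wallN=(z>.022)&(z<.03)&(abs(ny+24)<8)&(abs(ex)<25),wallP=(z>.02)&(z<.036)&(abs(ny-25)<9)&(abs(ex)<25)).items():
        print(f,nm,m.sum(),'x',np.percentile(ex[m],[2,50,98]).round(1),'y',np.percentile(ny[m],[2,50,98]).round(1))
```

```text
t 26.85 at [552.  330.8 102.4] y-heading 94.42 tilt [-0.0018 -0.0007] F [-0.5 -0.3 -0.2] open 85.9 ff 0.0
shift [ 164.3 -488.2    3. ] turn 0.182
top post 53 x [113.7 119.7 127.6] y [11.7 18.2 24.7]
top bar 197 x [ 37.4  77.5 120.2] y [11.4 17.3 23.7]
top wallE 34 x [-38.1 -35.8 -33.5] y [-14.   -1.9  13.8]
top wallF 22 x [32.5 34.7 37.2] y [-7.3  0.5  7.7]
top wallN 71 x [-24.   -1.2  24.5] y [-26.3 -23.4 -20.3]
top wallP 135 x [-24.9  -1.8  23.7] y [21.3 25.8 30.1]
side post 75 x [115.6 122.1 129.1] y [12.  21.6 25.2]
side bar 255 x [ 38.9  75.4 115.5] y [10.7 18.1 23.8]
side wallE 36 x [-36.2 -33.4 -31.2] y [-13.9  -1.9  13.2]
side wallF 13 x [36.1 36.4 38.2] y [-6.8 -0.9  6.7]
side wallN 95 x [-24.6   0.6  23.9] y [-26.5 -22.7 -20.5]
side wallP 174 x [-24.    0.7  24.4] y [24.8 27.7 29.4]
```

>>> {"fn": "carry_out", "kwargs": {
  "steps": [1,12.6,-37.5,0,0,0,0,1,12.6,-37.5,0,0,0,0,1,12.6,-37.5,0,0,0,0,1,12.6,-37.5,0,0,0,0,1,12.6,-37.5,0,0,0,0,1,12.6,-37.5,0,0,0,0,1,12.6,-37.5,0,0,0,0,1,12.6,-37.5,0,0,0,0,1,12.6,-37.5,0,0,0,0,1,12.6,-37.5,0,0,0,0,1,12.6,-37.5,0,0,0,0,1,12.6,-37.5,0,0,0,0,1,12.6,-37.5,0,0,0,0,1,0,0,20,0,0,0.091,1,0,0,20,0,0,0.091,1,0,0,0,0,0,0,1,0,0,0,0,0,0,1,0,0,0,0,0,0]
}}

```text
time: 28.75
eef_pos: [0.4277, -0.1675, 0.0639]
tcp_rot: [0.0, 0.051, 0.999, -0.0]
force: [-0.3, -0.0, -0.5]
opening: 0.0857
finger_force: 0.0
```

Run:
```python
from h import *
go(425.8,-168.6,1,84)
```

```text
t 28.75 at [ 427.7 -167.5   63.9] y-heading 84.1 tilt [ 0.0008 -0.0004] F [-0.3 -0.  -0.5] open 85.7 ff 0.0
shift [ 1.9 -1.3 62.9] turn 0.002
```

>>> {"fn": "carry_out", "kwargs": {
  "steps": [1,1.9,-1.3,20,0,0,0,1,0,0,25,0,0,0,1,0,0,17,0,0,0,1,0,0,0,0,0,0,0,0,0,0,0,0,0,0,0,0,0,0,0,0,0,0,0,0,0,0,0,0,0,0,0,0,0,0,0,0,0,0,0,0,0,0,0,0,0,0,0,0,0,0,0,0,0,0,0]
}}

```text
time: 29.85
eef_pos: [0.4254, -0.1688, 0.0017]
tcp_rot: [0.0, 0.052, 0.999, -0.0]
force: [-0.9, -0.3, 3.2]
opening: 0.0114
finger_force: 60.3
```

Run:
```python
from h import *
go(425.8,-168.6,1,84)
```

```text
t 29.85 at [ 425.4 -168.8    1.7] y-heading 84.0 tilt [ 0.0006 -0.0004] F [-0.9 -0.3  3.2] open 11.4 ff 60.3
shift [-0.4  0.2  0.7] turn 0.0
```

>>> {"fn": "carry_out", "kwargs": {
  "steps": [0,0,0,-15,0,0,0,0,0,0,-25,0,0,0,0,0,0,-30,0,0,0,0,0,0,-25,0,0,-0.09,0,0,0,0,0,0,-0.092,0,0,0,0,0,0,0,0,0,0,0,0,0,0,0,0,0,0,0,0,0]
}}

```text
time: 30.65
eef_pos: [0.4243, -0.168, 0.0955]
tcp_rot: [-0.001, -0.038, 0.999, 0.001]
force: [0.3, 0.7, -2.7]
opening: 0.0115
finger_force: 59.5
```

Run:
```python
from h import *
go(432.6,303.9,97,94.4)
for f in('top','side'):
    c=shot(f,f+'15');W=pts(c);im=c['image'].astype(int)
    r=(im[...,0]>90)&(im[...,0]-im[...,1]>60)&(im[...,1]<60)&(abs(W[...,1]+.168)<.06)&(abs(W[...,0]-.426)<.06)
    print(rect(W,(.426,-.168),.06,.07,.15,r)); P=W[r]*1000;print(np.percentile(P[:,2],[2,50,98]))
```

```text
t 30.65 at [ 424.3 -168.    95.5] y-heading 94.35 tilt [-0.0019  0.0013] F [ 0.3  0.7 -2.7] open 11.5 ff 59.5
shift [-44.  469.9  -0.9] turn -0.001
(array([ 420.6, -155.3]), array([56. , 12.6]), 26.2, 22, array([ 399.2, -164.9,  113.2]))
[110.12501082 113.19505113 197.58153838]
(array([ 425.9, -163.1]), array([54.9, 33.3]), 2.2, 149, array([ 427.9, -152. ,  108.5]))
[ 95.84139016 108.50891678 115.63090306]
```

>>> {"fn": "carry_out", "kwargs": {
  "steps": [0,-3.6,39.1,0,0,0,0,0,-3.6,39.1,0,0,0,0,0,-3.6,39.1,0,0,0,0,0,-3.6,39.1,0,0,0,0,0,-3.6,39.1,0,0,0,0,0,-3.6,39.1,0,0,0,0,0,-3.6,39.1,0,0,0,0,0,-3.6,39.1,0,0,0,0,0,-3.6,39.1,0,0,0,0,0,-3.6,39.1,0,0,0,0,0,-3.6,39.1,0,0,0,0,0,-3.6,39.1,0,0,0,0,0,0,0,20,0,0,0,0,0,0,20,0,0,0,0,0,0,0,0,0,0,0,0,0,0,0,0,0,0,0,0,0,0,0,0]
}}

```text
time: 32.45
eef_pos: [0.4328, 0.3027, 0.0572]
tcp_rot: [0.001, -0.038, 0.999, 0.0]
force: [0.1, -0.7, -1.4]
opening: 0.0112
finger_force: 59.8
```

Run:
```python
from h import *
go(432.6,303.9,97,94.4)
c=shot('side','side16');W=pts(c);im=c['image'].astype(int)
r=(im[...,0]>90)&(im[...,0]-im[...,1]>60)&(im[...,1]<60)&(abs(W[...,1]-.304)<.06)&(abs(W[...,0]-.43)<.06)
print(rect(W,(.43,.304),.06,.04,.15,r)); P=W[r]*1000;print(np.percentile(P,[2,50,98],axis=0))
f=P[P[:,2]<70];print('front',np.percentile(f,[2,50,98],axis=0),np.degrees(np.polyfit(f[:,0],f[:,1],1)[0]))
crop('side16',250,230,130,110,5,'c10')
```

```text
t 32.45 at [432.8 302.7  57.2] y-heading 94.38 tilt [0.0014 0.0008] F [ 0.1 -0.7 -1.4] open 11.2 ff 59.8
shift [  0.1   1.2 -39.8] turn -0.0
(array([433.9, 305.7]), array([54.1, 34.2]), 2.2, 424, array([435.4, 318.2,  75.1]))
[[407.00719801 292.06943077  58.4608682 ]
 [435.3989342  318.21514298  75.14473494]
 [460.70517906 322.34426803  78.13445621]]
front [[406.75652604 316.77745397  57.80267242]
 [433.52306175 319.69459707  64.3221849 ]
 [458.58764374 322.72600107  69.93934914]] 4.637489950874674
```

View pics/c10.png

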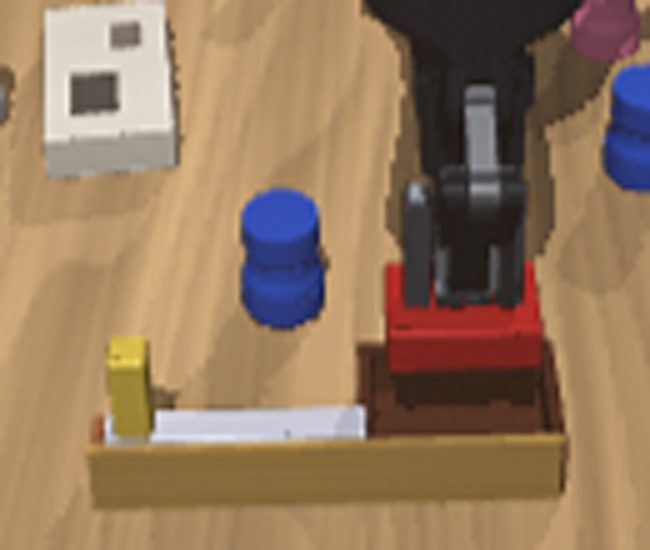

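>>> {"fn": "carry_out", "kwargs": {
  "steps": [0,0,1.5,10,0,0,0,0,0,0,10,0,0,0,0,0,0,10,0,0,0,0,0,0,5,0,0,0,0,0,0,3,0,0,0,0,0,0,0,0,0,0]
}}

```text
time: 33.1
eef_pos: [0.4316, 0.3039, 0.0178]
tcp_rot: [-0.001, -0.039, 0.999, -0.0]
force: [0.0, 0.3, -1.0]
opening: 0.0112
finger_force: 59.9
```

>>> {"fn": "carry_out", "kwargs": {
  "steps": [0,0,0,5,0,0,0,0,0,0,4,0,0,0,0,0,0,2.5,0,0,0,0,0,0,0,0,0,0]
}}

```text
time: 33.5
eef_pos: [0.4316, 0.304, 0.0065]
tcp_rot: [-0.0, -0.039, 0.999, -0.0]
force: [-0.8, 0.2, -1.4]
opening: 0.0114
finger_force: 59.9
```

>>> {"fn": "carry_out", "kwargs": {
  "steps": [0,0,0,1,0,0,0,0,0,0,0.5,0,0,0,0,0,0,0,0,0,0]
}}

```text
time: 33.8
eef_pos: [0.4321, 0.3042, 0.0058]
tcp_rot: [0.0, -0.039, 0.999, 0.0]
force: [-0.3, -0.9, 0.6]
opening: 0.0113
finger_force: 60.3
```

>>> {"fn": "carry_out", "kwargs": {
  "steps": [0.3,0,0,0,0,0,0,0.6,0,0,0,0,0,0,1,0,0,0,0,0,0,1,0,0,0,0,0,0,1,0,0,0,0,0,0,1,0,0,-15,0,0,0,1,0,0,-30,0,0,0,1,0,0,-30,0,0,0,1,-30,0,-20,0,0,0,1,-30,0,0,0,0,0,1,-30,0,0,0,0,0,1,-30,0,0,0,0,0,1,0,0,0,0,0,0,1,0,0,0,0,0,0,1,0,0,0,0,0,0]
}}

```text
time: 35.3
eef_pos: [0.5502, 0.3131, 0.1]
tcp_rot: [-0.001, -0.039, 0.999, -0.0]
force: [0.5, -0.2, -0.1]
opening: 0.0853
finger_force: 0.0
```

Run:
```python
from h import *
go(551.2,331.3,14,94.4)
c=shot('side','side17');W=pts(c);im=c['image'].astype(int)
r=(im[...,0]>90)&(im[...,0]-im[...,1]>60)&(im[...,1]<60)&(abs(W[...,1]-.304)<.06)&(abs(W[...,0]-.43)<.06)
P=W[r]*1000;print(np.percentile(P,[2,50,98],axis=0).round(1)); print('fin',rect(W,(.433,.304),.04,.066,.085))
crop('side17',250,230,130,110,5,'c11')
```

```text
t 35.3 at [550.2 313.1 100. ] y-heading 94.44 tilt [-0.0018 -0.0005] F [ 0.5 -0.2 -0.1] open 85.3 ff 0.0
shift [-2.6 18.1 86. ] turn 0.001
[[406.5 290.2  23.5]
 [433.8 313.4  25.2]
 [461.2 321.5  27.3]]
fin (array([432.8, 304.7]), array([42. , 13.9]), 2.5, 174, array([432. , 307.5,  73.9]))
```

View pics/c11.png

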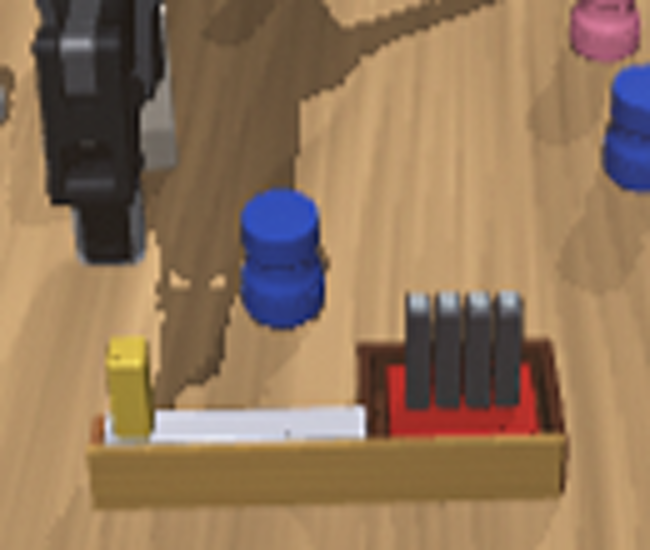

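>>> {"fn": "carry_out", "kwargs": {
  "steps": [1,-1.5,18.1,0,0,0,0,1,0,0,0,0,0,0,1,0,0,20,0,0,0,1,0,0,25,0,0,0,1,0,0,25,0,0,0,1,0,0,16,0,0,0,1,0,0,0,0,0,0,0,0,0,0,0,0,0,0,0,0,0,0,0,0,0,0,0,0,0,0,0,0,0,0,0,0,0,0,0,0,0,0,0,0,0,0,0,0,0,0,0,0,0,0,0,0,0,0,0]
}}

```text
time: 36.75
eef_pos: [0.5521, 0.3314, 0.0153]
tcp_rot: [0.001, -0.039, 0.999, 0.0]
force: [-0.9, -2.1, 5.1]
opening: 0.0127
finger_force: 58.8
```

>>> {"fn": "carry_out", "kwargs": {
  "steps": [0,10,0,0,0,0,0,0,10,0,0,0,0,0,0,10,0,0,0,0,0,0,10,0,0,0,0,0,0,10,0,0,0,0,0,0,10,0,0,0,0,0,0,5,0,0,0,0,0,0,0,0,0,0,0,0,0,0,0,0,0,0,0]
}}

```text
time: 37.65
eef_pos: [0.4862, 0.326, 0.0152]
tcp_rot: [0.0, -0.039, 0.999, -0.0]
force: [-1.0, -3.4, 7.4]
opening: 0.0132
finger_force: 59.1
```

>>> {"fn": "carry_out", "kwargs": {
  "steps": [0,2,0,0,0,0,0,0,1,0,0,0,0,0,0,0,0,0,0,0,0,0,0,0,0,0,0,0]
}}

```text
time: 38.05
eef_pos: [0.4863, 0.326, 0.0153]
tcp_rot: [0.003, -0.039, 0.999, -0.0]
force: [5.0, -3.8, 3.9]
opening: 0.0132
finger_force: 58.7
```

>>> {"fn": "carry_out", "kwargs": {
  "steps": [0.4,0,0,0,0,0,0,0.8,0,0,0,0,0,0,1,0,0,0,0,0,0,1,0,0,0,0,0,0,1,0,0,0,0,0,0,1,0,0,0,0,0,0,1,0,0,-20,0,0,0,1,0,0,-30,0,0,0,1,0,0,-40,0,0,0,1,25,0,-40,0,0,0,1,25,0,0,0,0,0,1,25,0,0,0,0,0,1,25,0,0,0,0,0,1,25,0,0,0,0,0,1,25,0,0,0,0,0,1,0,0,0,0,0,0,1,0,0,0,0,0,0]
}}

```text
time: 39.75
eef_pos: [0.3345, 0.3149, 0.1448]
tcp_rot: [0.001, -0.039, 0.999, 0.0]
force: [0.6, 0.8, -0.3]
opening: 0.0853
finger_force: 0.0
```

Run:
```python
from h import *
go(0,0,0)
for n in('side','top'):
    W=pts(shot(n,n+'20'))
    J=rect(W,(.666,.126),.03,.044,.06); B=rect(W,(.6,.112),.064,.018,.032)
    print(n,J[:2],B[:3],'\n post',rect(W,(.486,.327),.025,.064,.08)[:3]); 
    print(' cup',rect(W,(.6,-.118),.04,.076,.092)[:2],'brass',rect(W,(.6,-.118),.045,.058,.07)[:3],'bench',rect(W,(.6,-.118),.085,.014,.026)[:3])
a=cv2.imread('pics/side20.png')[130:340,220:390]; b=cv2.imread('pics/top20.png')[120:260,130:410]
a=cv2.resize(a,None,fx=2.8,fy=2.8); cv2.imwrite('pics/f.png',a)
```

```text
t 39.75 at [334.5 314.9 144.8] y-heading 94.47 tilt [0.0015 0.0007] F [ 0.6  0.8 -0.3] open 85.3 ff 0.0
shift [ 358.2 -288.   144.1] turn None
side (array([667.5, 125.7]), array([29.9, 32.3])) (array([617. , 115.5]), array([ 90.4, 102.2]), 11.2) 
 post (array([487.9, 326.8]), array([12.7, 14.1]), 3.7)
 cup (array([ 601.1, -116.6]), array([43.1, 40.7])) brass (array([ 600.7, -117.1]), array([45.5, 47.4]), 1.7) bench (array([ 600.7, -118.5]), array([104.9,  99.7]), 89.5)
top (array([666. , 125.6]), array([31.6, 29.9])) (array([615.2, 115.2]), array([92.8, 99.7]), 11.1) 
 post (array([485.8, 326.3]), array([14.5, 13.1]), 4.7)
 cup (array([ 598.3, -115.7]), array([41.8, 42.5])) brass (array([ 597.2, -116.7]), array([44.1, 44.6]), 1.0) bench (array([ 598.4, -116.8]), array([ 98.7, 101. ]), 89.4)
```

View pics/f.png

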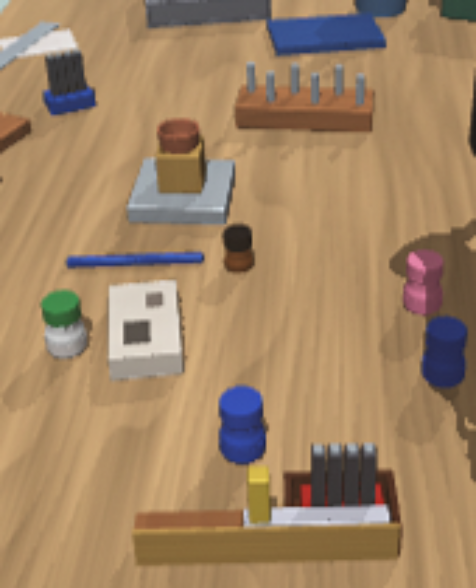

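The final view shows the cup on the brass block on the steel slab, the jar about 20 mm behind the brick, and the punch set seated with the gate closed. The robot is touching nothing.

```bash
python3 -c "
from h import *
print(workorder.job_done())"
```

```text
the job is handed in; nothing more can be done
None
```

I finished the bench setup and handed the job in at about 40 s of robot time; the hand-in returned no verdict, but the last camera check showed every piece in place, with placings good to about 1–2 mm.

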